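# Rack the washed test screen

## Robot

A 6-joint arm with a two-finger parallel gripper is mounted at the origin on the work surface. World frame = base frame: x ahead of the robot, y to its left, z up, the work surface at z = 0. Lengths are in m, angles in degrees, forces in N, time in s.
With the tool pointing down it reaches from about 0.375 to 0.9 m from the base axis. Payload 3.1 kg.
Tool frame: the origin (TCP) lies on the centre line of the jaws, within the pads' length; the fingertips stand 25 mm ahead of it and the grasp point (between the pads) lies 6 mm ahead of it; z points along the fingers, y is the line along which they close (so a half turn about z gives the same grasp; the last joint's range is limited). The gripper opens to 87 mm and grips with 3 to 60 N. Pads are 19 mm wide; open, the fingers measure 117 mm over their backs; the gripper's body (75 mm by 190 mm) begins 51 mm behind the grasp point.
Start: joints at [-77.779, 30.224, 82.088, -0, 67.689, -10.227], TCP at [0.239, -0.578, 0.248] pointing down, gripper open.
Joint ranges: [-176.69, 176.69], [-43.24, 126.21], [12.49, 139.97], [-82, 262], [0, 151.66], [-163.58, 163.58]. Speed limits (degrees/s): [159.86, 159.86, 180, 180, 180, 180].

## Interface

Orientations are given as a 3x3 rotation matrix whose columns are the frame's x, y, z axes.
In Python, from rig import * gives the robot as it stands.
- The arm moves only by the tool step_arm, never from a script. Its argument "steps" is a list of rows, each a list of 7 numbers: the shift along the tool's x, y, z normalised to -1 to 1, where 1 is 0.3 m, then the turn, a rotation vector about the tool's x, y, z normalised to -1 to 1, where 1 is 45 degrees, then the gripper's target within -1 to 1 (shut at 1, half-way at 0, fully open at -1). A call has 1 to 8 rows; each row is the pose to reach, as a shift and turn from the pose commanded when the call began, along the tool's axes at that moment; what a row does not reach only later rows make up. A row lasts 1/12 s, in which the tool goes at most 41.7 mm and 7.16 degrees, less where a joint would pass 70% of its speed; a pose out of reach is approached as far as the arm can. A call with a number of a shift or a turn outside -1 to 1 is refused whole. A call with a gripper value outside its range is refused whole. The fingers move at their own pace and stop on an object; the grip force is fixed at half the most. Time passes only in rows, so rows that repeat a pose let the fingers close. It gives the time, the measured TCP pose, the force, the opening and the grip force at its end, in the units of the state.
- read_state(): the state, without advancing time (a new reading comes with each control period).
- capture(name): name is "scene" or "side" or "wrist"; returns a dict with "image" (480x640x3 uint8, red, green, blue), "vertical_fov" (degrees; the focal length in pixels is half the picture's height over the tangent of half this angle, whatever the lens; pixels are square), "cx", "cy" (the principal point, pixels), "world_from_camera" (4x4, takes a point from camera to world coordinates); the wrist camera has in their place "T_tool_cam" (4x4, takes a point from camera to tool coordinates, whose origin is the TCP and whose axes are the flange's). Camera axes: x right, y down, z forward; pixel columns grow to the right and rows downward; lengths in m; the calibration is good to about 2 mm. A picture is of the moment at which its call begins: read the wrist's pose just before it. There is no depth.
- hand_in(): hands the job in; it is judged then, once.
The state is a dict: "time_s": time; "joint_positions": joint angles; "qvel": joint speeds; "tau": joint torques, N m; "position": TCP position; "tcp_rot": TCP orientation; "force": force on the tool from outside, world axes, zero at the start; "moment": the same for the moment, N m; "opening": opening from 0.0 (shut) to 1.0 (fully open); "grasp_force": force on a finger pad.
Only numpy, scipy, OpenCV 4.12 (cv2) and the standard library are available. Lean on these libraries where they do the work, as an engineer would, in place of code of your own. Each camera call takes 0.05 s, during which the arm holds its last target. There are 200 camera calls.

## Task

A small framed test screen stands in the low wooden drip stand together with a plain board and a squeegee. Lift it out and slide it down edgewise between the upright metal guides of the rack's free bay, lowering it gently until it is fully home on the bay's floor, and let go. Leave the screen in the rack's other bay where it is.

Things in the scene. Friction and masses are not known exactly. Their poses are not given: they have to be found in the camera images.
- screen: Framed screen to rack: aluminium frame, pale mesh, grey diamond motif; 14 mm thick (its x), 160 wide (y), 115 tall (z, up), about 0.2 kg, same either way round. Origin: centre of its underside. Top rail 26 mm high, full thickness; mesh below it set back. Starts upright in one notch of the drip stand.
- stand: Fixed low drip stand, white base 270 x 170 mm, two light wooden rails 38 mm high with three notches at x = -80, 0, 80 mm, 17 wide, floor 8 mm above the table. Origin: underside centre. Notches hold, in any order, the screen, a plain plywood board (13 x 150 x 105) and a squeegee (wooden handle over rubber blade, 24 x 150 x 110), all upright, faces looking along x.
- bay: Free one of the fixed rack's two bays (100 mm apart in x). Origin: centre of its floor, a dark strip 10 mm above the table; z up. A racked screen's origin comes here, its x along the bay's x. At each end of y an upright steel channel: slot 20 mm (x), backs 172 mm apart (y), straight to 65 mm above the floor, flared to about 40 x 190 mm at 85 mm; it laps the screen's end 24 mm.
- stored: Equal screen (14 x 160 x 115 mm, striped motif) already standing loose in the rack's other bay, 100 mm from the free one along the bay's x. Origin: centre of its underside; same axes. To be left there.

How it is judged (in metres and radians):
On the way:
1. the screen is lifted clear of the drip stand, upright, its underside more than 60 mm above the table (height (world z) of screen above 0.06 m and angle between screen's own z axis and vertical below 0.35 rad), for 0.1 s.
At the end, for the whole second after the job is handed in: The screen stands at rest in the free bay: its underside within 10 mm of the bay's floor and its underside's centre within 15 mm of the bay's centre, upright and square to the bay within 10 degrees (either way round) (horizontal distance between screen and bay below 0.015 m and z of screen in the frame of bay below 0.01 m and angle between screen's own z axis and vertical below 0.175 rad and angle between the x axis of screen and the x axis of bay, either way round below 0.175 rad and linear speed of screen below 0.02 m/s); the robot touches nothing.
It fails at once if the screen already in the rack is moved by more than 20 mm or tilted by more than 10 degrees (distance of stored from where it was at the start of the episode above 0.02 m or angle between stored's own z axis and vertical above 0.175 rad).
It fails at once if the screen is dropped down the guides (faster than 0.6 m/s while between them) (horizontal distance between screen and bay below 0.03 m and z of screen in the frame of bay below 0.08 m and linear speed of screen above 0.6 m/s).
It also fails if it takes over 40 s, if anything falls off the work surface, if the arm or the gripper's body presses on something with over 40 N, if the wrist force passes 120 N, or if a joint passes its speed limit or range.

## Working session

There is one attempt and no reset: what is moved stays moved. The work goes in short steps, Python scripts to look and compute and a tool call to move; the robot and the scene stay as the last step left them, time stands still between calls to the robot, and variables do not carry over. Pictures are saved under pics/ and viewed, at most 10 in all, crops included, and the job is handed in when it is done.

Besides the shell and the picture viewer there is one more tool, called in YAML: its name, and indented under it one key for each argument. step_arm: Moves the arm, as the interface text tells. Scaled input: -1 to 1 covers 0.3 m each way for a shift and 45 degrees each way for a turn. Its arguments: {"type":"object","properties":{"steps":{"type":"array"}},"required":["steps"]}

```bash
mkdir -p pics; ls; python3 - <<'E'
from rig import *
import cv2,numpy as np
s=read_state();print(s['time_s'],s['position'],s['tcp_rot'])
for n in("scene","side"):
    c=capture(n);cv2.imwrite(f"pics/{n}0.png",c["image"][:,:,::-1]);np.savez(n+"0.npz",**c)
    print(n,c["vertical_fov"],c["cx"],c["cy"],np.round(c["world_from_camera"],3).tolist())
E
```

```text
pics
0.0 [ 0.23854777 -0.57694474  0.24657118] [[ 9.24208652e-01  3.81887610e-01 -4.70858595e-04]
 [ 3.81887714e-01 -9.24206284e-01  2.12586597e-03]
 [ 3.76671402e-04 -2.14455884e-03 -9.99997629e-01]]
scene 46.21119285495753 326.8583148653096 229.37636978983676 [[-0.793, 0.473, -0.384, 0.966], [0.609, 0.598, -0.521, 0.537], [-0.016, -0.647, -0.762, 0.82], [0.0, 0.0, 0.0, 1.0]]
side 55.447386364881254 313.20454409979794 236.0224079701664 [[-0.987, -0.105, 0.119, 0.463], [-0.158, 0.727, -0.668, 0.518], [-0.016, -0.679, -0.734, 0.608], [0.0, 0.0, 0.0, 1.0]]
```

View pics/scene0.png

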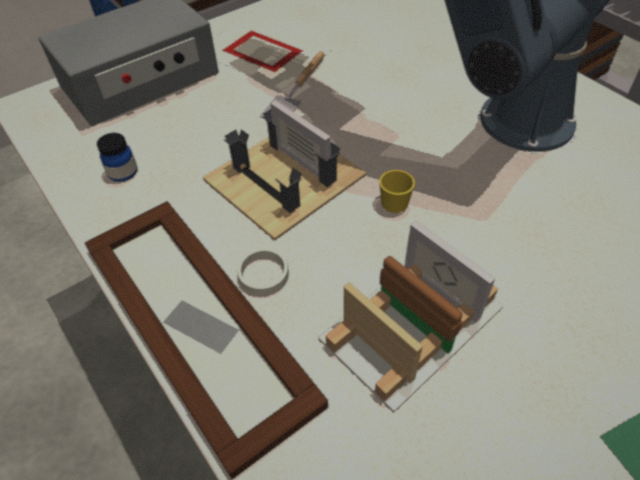

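View pics/side0.png

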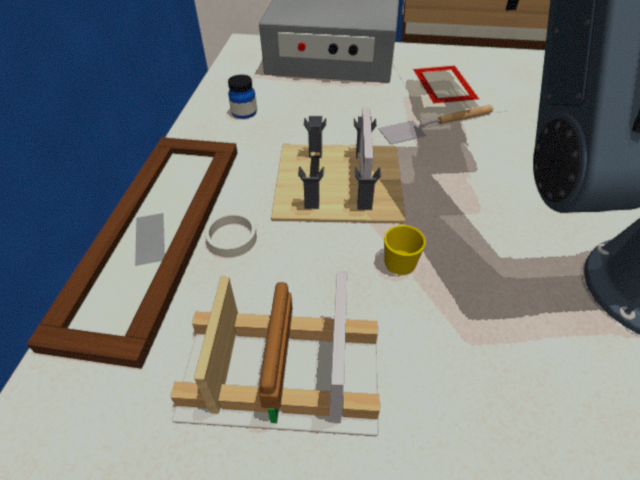

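The drip stand is at the lower right of the scene view. The diamond screen is in the notch nearest the robot, with its top edge running from about (411,228) to (494,265) in scene and from (341,273) to (337,~385) in side. In the rack the striped screen is in the near bay. The free bay's posts are at scene (238,140) and (290,180), and at side (316,125) and (311,185).

```bash
cat > h.py <<'E'
import numpy as np,cv2
def cam(c,pose=None):
    f=240/np.tan(np.radians(float(c["vertical_fov"]))/2)
    T=c["world_from_camera"] if pose is None else pose@c["T_tool_cam"]
    return f,float(c["cx"]),float(c["cy"]),np.array(T)
def ray(k,p):
    f,cx,cy,T=k;d=T[:3,:3]@np.array([(p[0]-cx)/f,(p[1]-cy)/f,1]);return T[:3,3],d/np.linalg.norm(d)
def onz(k,p,z):
    o,d=ray(k,p);return o+d*(z-o[2])/d[2]
def tri(k1,p1,k2,p2):
    o1,d1=ray(k1,p1);o2,d2=ray(k2,p2)
    t=np.linalg.lstsq(np.c_[d1,-d2],o2-o1,rcond=None)[0]
    a,b=o1+t[0]*d1,o2+t[1]*d2;return (a+b)/2,np.linalg.norm(a-b)
def proj(k,X):
    f,cx,cy,T=k;q=T[:3,:3].T@(np.array(X)-T[:3,3]);return q[:2]/q[2]*f+[cx,cy]
E
python3 - <<'E'
from h import *
a=np.load("scene0.npz");b=np.load("side0.npz");A=cam(a);B=cam(b)
np.set_printoptions(precision=4,suppress=True)
print("screen top far",tri(A,(411,228),B,(341,273)), onz(A,(411,228),.123))
print("screen top near",onz(A,(494,265),.123),onz(B,(337,385),.123))
print("stand base", [onz(A,p,.004) for p in((320,337),(397,410),(502,305))],[onz(B,p,.004) for p in((174,425),(379,432))])
print("rack base", [onz(A,p,.006) for p in((205,180),(275,237),(366,172))],[onz(B,p,.006) for p in((273,218),(404,220),(400,146),(280,145))])
print("strip",onz(B,(315,155),.01),onz(A,(265,187),.01))
def crop(i,x,y,w,h,s): return cv2.resize(i[y:y+h,x:x+w,::-1],None,fx=s,fy=s,interpolation=cv2.INTER_CUBIC)
cv2.imwrite("pics/c1.png",np.vstack([crop(a["image"],195,85,200,150,4)]))
cv2.imwrite("pics/c2.png",np.hstack([crop(b["image"],265,95,150,130,2.6),crop(b["image"],270,262,150,130,2.6)]))
E
```

```text
screen top far (array([0.4955, 0.1317, 0.11  ]), np.float64(0.006253392804933619)) [0.506  0.1425 0.123 ]
screen top near [0.4575 0.2759 0.123 ] [0.4801 0.2951 0.123 ]
stand base [array([0.7048, 0.1553, 0.004 ]), array([0.6883, 0.3243, 0.004 ]), array([0.4242, 0.2969, 0.004 ])] [array([0.6883, 0.3269, 0.004 ]), array([0.4231, 0.2951, 0.004 ])]
rack base [array([ 0.672 , -0.2817,  0.006 ]), array([ 0.6442, -0.0654,  0.006 ]), array([ 0.3972, -0.0934,  0.006 ])] [array([ 0.6421, -0.0644,  0.006 ]), array([ 0.401 , -0.0936,  0.006 ]), array([ 0.4152, -0.3213,  0.006 ]), array([ 0.6762, -0.2893,  0.006 ])]
strip [ 0.5933 -0.2591  0.01  ] [ 0.5879 -0.184   0.01  ]
```

View pics/c1.png

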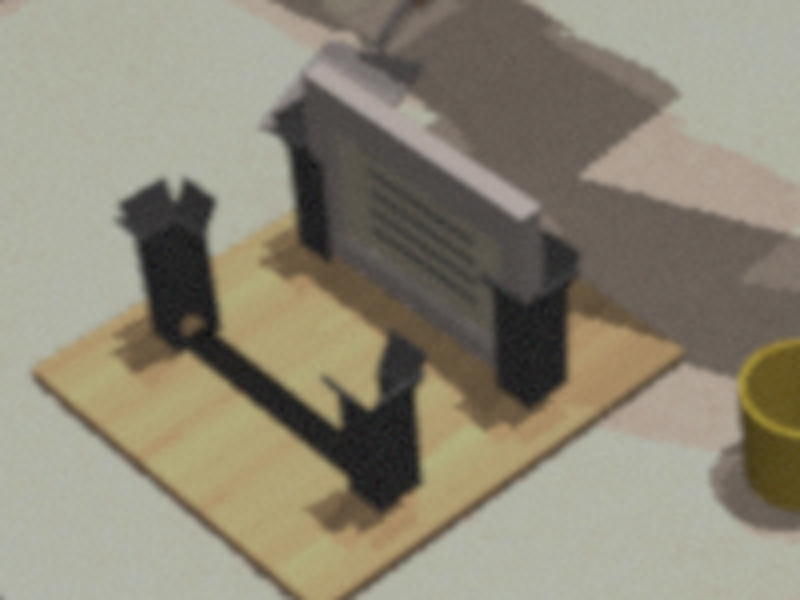

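View pics/c2.png

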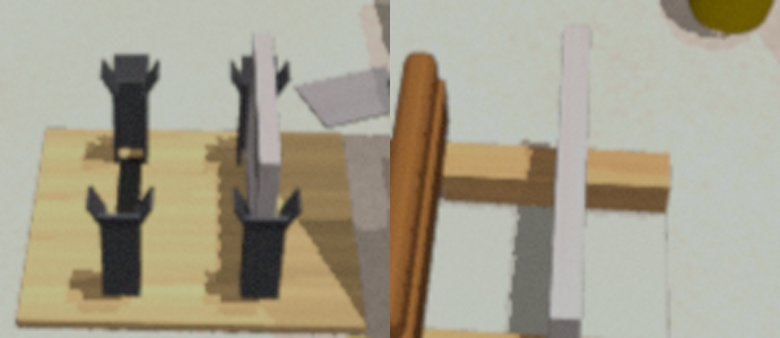

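```bash
cat >> h.py <<'E'
from scipy.spatial.transform import Rotation as Ro
def pose(s):
    T=np.eye(4);T[:3,:3]=s["tcp_rot"];T[:3,3]=s["position"];return T
def go(s,p,yaw):  # tool pointing down with tool y along world angle yaw (mod 180); numbers for step_arm
    T=pose(s);best=None
    for a in(yaw,yaw+180):
        a=np.radians(a);y=np.array([np.cos(a),np.sin(a),0]);z=np.array([0,0,-1.]);R=np.c_[np.cross(y,z),y,z]
        v=Ro.from_matrix(T[:3,:3].T@R).as_rotvec(degrees=True)
        if best is None or np.linalg.norm(v)<np.linalg.norm(best): best=v
    return np.round(T[:3,:3].T@(np.array(p)-T[:3,3])/.3,4),np.round(best/45,4)
E
python3 - <<'E'
from rig import *
from h import *
np.set_printoptions(precision=4,suppress=True)
s=read_state();c=capture("wrist");print(c["T_tool_cam"],c["vertical_fov"],c["cx"],c["cy"])
a=np.load("scene0.npz");b=np.load("side0.npz");A=cam(a);B=cam(b)
print("top rail side cam",onz(B,(341.9,272.8),.123),onz(B,(337.7,384.7),.123))
print("strip ends scene",onz(A,(195+195/4,85+335/4),.01),onz(A,(195+350/4,85+455/4),.01))
print(go(s,(.58,-.19,.30),7.3),go(s,(.485,.217,.30),6))
E
```

```text
[[ 0.001  -0.9617 -0.2743  0.0758]
 [ 1.      0.0013 -0.001  -0.0006]
 [ 0.0014 -0.2743  0.9617 -0.1371]
 [ 0.      0.      0.      1.    ]] 61.30429317906087 321.83536766474083 232.23040724571254
top rail side cam [0.4929 0.1375 0.123 ] [0.4794 0.2947 0.123 ]
strip ends scene [ 0.5932 -0.2564  0.01  ] [ 0.5787 -0.135   0.01  ]
(array([ 1.5446, -0.758 , -0.1758]), array([-0.0018, -0.002 , -1.6633])) (array([ 1.7701, -2.1328, -0.173 ]), array([-0.0018, -0.002 , -1.6344]))
```

step_arm:
  steps:
    - [0.77,-0.38,-0.176,0,0,-0.83,0]
    - [0.77,-0.38,-0.176,0,0,-0.83,0]
    - [0.77,-0.38,-0.176,0,0,-0.83,0]
    - [0.77,-0.38,-0.176,0,0,-0.83,0]
    - [0.77,-0.38,-0.176,0,0,-0.83,0]
    - [0.77,-0.38,-0.176,0,0,-0.83,0]
    - [0.77,-0.38,-0.176,0,0,-0.83,0]
    - [0.77,-0.38,-0.176,0,0,-0.83,0]

```text
time_s: 0.82
position: [0.4107, -0.3813, 0.3011]
tcp_rot: [[0.499, 0.867, 0.001], [0.867, -0.499, -0.0], [0.0, 0.001, -1.0]]
force: [0.3, -0.1, -0.3]
opening: 0.529
grasp_force: 0.0
```

```bash
python3 - <<'E'
from rig import *
from h import *
s=read_state();print(s['time_s'],s['position'],go(s,(.58,-.19,.30),7.3))
E
```

```text
0.8167 [ 0.41071989 -0.38131703  0.30111292] (array([0.8342, 0.1707, 0.0042]), array([ 0.0015, -0.    , -0.8275]))
```

step_arm:
  steps:
    - [0.834,0.171,0,0,0,-0.828,0]
    - [0.834,0.171,0,0,0,-0.828,0]
    - [0.834,0.171,0,0,0,-0.828,0]
    - [0.834,0.171,0,0,0,-0.828,0]
    - [0.834,0.171,0,0,0,-0.828,0]
    - [0.834,0.171,0,0,0,-0.828,0]
    - [0.834,0.171,0,0,0,-0.828,0]
    - [0.834,0.171,0,0,0,-0.828,0]

```text
time_s: 1.48
position: [0.5798, -0.1928, 0.2994]
tcp_rot: [[-0.125, 0.992, -0.001], [0.992, 0.125, -0.0], [-0.0, -0.001, -1.0]]
force: [-0.4, -0.2, 0.1]
opening: 0.5
grasp_force: 0.0
```

```bash
python3 - <<'E'
from rig import *
from h import *
s=read_state();c=capture("wrist");np.savez("w1.npz",P=pose(s),**c);cv2.imwrite("pics/w1.png",c["image"][:,:,::-1])
print(s['time_s'],s['position'],s['joint_positions'])
k=cam(c,pose(s))
for n,X in dict(strip1=(.5932,-.2564,.01),strip2=(.5787,-.135,.01),top=(.536,-.19,.1)).items(): print(n,proj(k,X))
E
```

```text
1.4833 [ 0.57976767 -0.19283474  0.29941387] [-2.88490688e+01  2.61258652e+01  8.06412569e+01 -3.46722623e-02
  7.32727707e+01 -3.60395261e+01]
strip1 [326.3565534  249.11317666]
strip2 [327.65099491 135.80644555]
top [270.51050844 200.32545601]
```

View pics/w1.png

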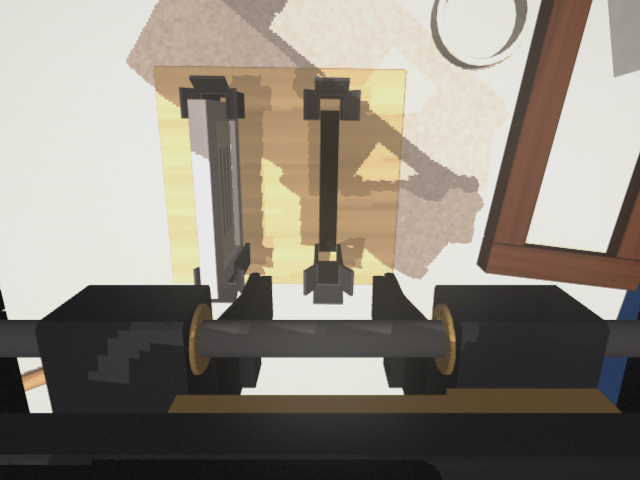

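The wrist view has the dark strip of the free bay running from about (330,110) to (327,255). The far channel is around (332,98) and the near one around (328,275). The striped screen in the other bay is at about x=205. I'll measure the strip and the base plate edges.

```bash
cat > m.py <<'E'
from h import *
np.set_printoptions(precision=4,suppress=True)
w=np.load("w1.npz");k=cam(w,w["P"]);im=w["image"];g=im.max(2).astype(int)
# strip edges per row at z=.01
rows=[]
for r in range(125,245,4):
    xs=np.where(g[r,300:355]<60)[0]+300
    if len(xs)>6: rows.append((xs.min()-.5,xs.max()+.5,r))
L=np.array([onz(k,(a,r),.01)[:2] for a,b,r in rows]);R=np.array([onz(k,(b,r),.01)[:2] for a,b,r in rows]);M=(L+R)/2
wd=np.linalg.norm(L-R,axis=1);ok=abs(wd-np.median(wd))<.0015;M=M[ok]
f=cv2.fitLine(M.astype(np.float32),cv2.DIST_HUBER,0,.01,.01).ravel();print("strip width",np.median(wd),"n",ok.sum(),"dir",f[:2],"yaw",np.degrees(np.arctan2(-f[0]*np.sign(f[1]),abs(f[1]))),"pt",f[2:])
for n,p in dict(tl=(155,67),tr=(406,70),bl=(172,283),br=(393,285)).items(): print(n,onz(k,p,.006))
print("mouth outer far/near at .095",onz(k,(332,79),.095),onz(k,(328,303),.095))
print("strip ends",onz(k,(330,110),.01))
Z=lambda x,y,ww,h:cv2.resize(im[y:y+h,x:x+ww,::-1],None,fx=6,fy=6,interpolation=cv2.INTER_CUBIC)
cv2.imwrite("pics/w1c.png",np.hstack([Z(297,65,66,70),Z(297,236,66,70)]))
E
python3 m.py
```

```text
strip width 0.015578861044366822 n 9 dir [ 0.1248 -0.9922] yaw 7.170986 pt [ 0.5818 -0.1463]
tl [ 0.4005 -0.091   0.006 ]
tr [ 0.6476 -0.0623  0.006 ]
bl [ 0.4232 -0.3206  0.006 ]
br [ 0.6749 -0.291   0.006 ]
mouth outer far/near at .095 [ 0.5748 -0.0876  0.095 ] [ 0.597  -0.2804  0.095 ]
strip ends [ 0.5777 -0.1096  0.01  ]
```

View pics/w1c.png

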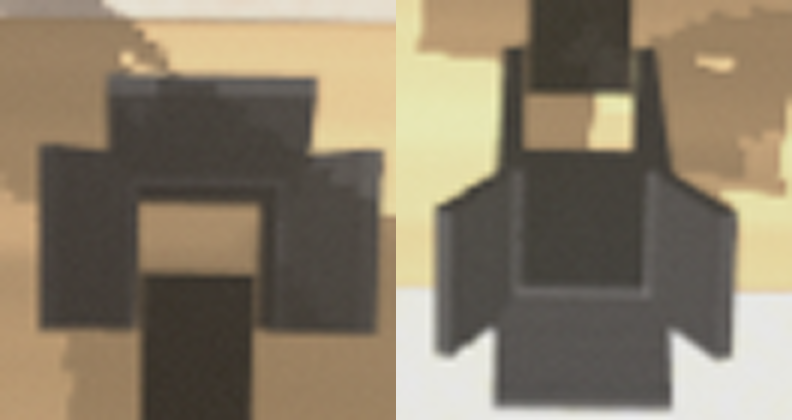

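```bash
python3 - <<'E'
from rig import *
from h import *
s=read_state();w=np.load("w1.npz");k=cam(w,w["P"])
e=[onz(k,p,.01)[:2] for p in((329.8,110.8),(327.7,251.5))];m=[onz(k,p,.095)[:2] for p in((332.3,77.5),(328.2,303.5))]
print(e,np.mean(e,0),m,np.mean(m,0))
print(go(s,(.49,.16,.30),6))
E
```

```text
[array([ 0.5776513 , -0.11036967]), array([ 0.59503991, -0.25897574])] [ 0.5863456 -0.1846727] [array([ 0.57487772, -0.0864952 ]), array([ 0.59720919, -0.28083735])] [ 0.58604346 -0.18366628]
(array([ 1.2081, -0.1475, -0.002 ]), array([-0.0023,  0.0005,  0.0243]))
```

step_arm:
  steps:
    - [0.9,-0.11,0,0,0,0.024,0]
    - [0.9,-0.11,0,0,0,0.024,0]
    - [0.9,-0.11,0,0,0,0.024,0]
    - [0.9,-0.11,0,0,0,0.024,0]
    - [0.9,-0.11,0,0,0,0.024,0]
    - [0.9,-0.11,0,0,0,0.024,0]
    - [0.9,-0.11,0,0,0,0.024,0]
    - [0.9,-0.11,0,0,0,0.024,0]

```text
time_s: 2.2
position: [0.5105, 0.0718, 0.3002]
tcp_rot: [[-0.105, 0.994, -0.002], [0.994, 0.105, 0.001], [0.001, -0.002, -1.0]]
force: [0.7, -0.4, 0.5]
opening: 0.504
grasp_force: 0.0
```

step_arm:
  steps:
    - [0.308,-0.037,0,0,0,0,0]
    - [0.308,-0.037,0,0,0,0,0]
    - [0.308,-0.037,0,0,0,0,0]
    - [0.308,-0.037,0,0,0,0,0]
    - [0.308,-0.037,0,0,0,0,0]

```text
time_s: 2.62
position: [0.4929, 0.159, 0.3003]
tcp_rot: [[-0.103, 0.995, 0.0], [0.995, 0.103, -0.002], [-0.002, 0.0, -1.0]]
force: [0.3, -0.9, -0.2]
opening: 0.501
grasp_force: 0.0
```

```bash
python3 - <<'E'
from rig import *
from h import *
s=read_state();c=capture("wrist");np.savez("w2.npz",P=pose(s),**c);cv2.imwrite("pics/w2.png",c["image"][:,:,::-1])
print(s['time_s'],s['position'],s['joint_positions'])
E
```

```text
2.6167 [0.49287646 0.15901835 0.30026596] [ 5.56075652 18.31767905 93.53095491 -0.10792955 68.13813587 -0.32502022]
```

View pics/w2.png

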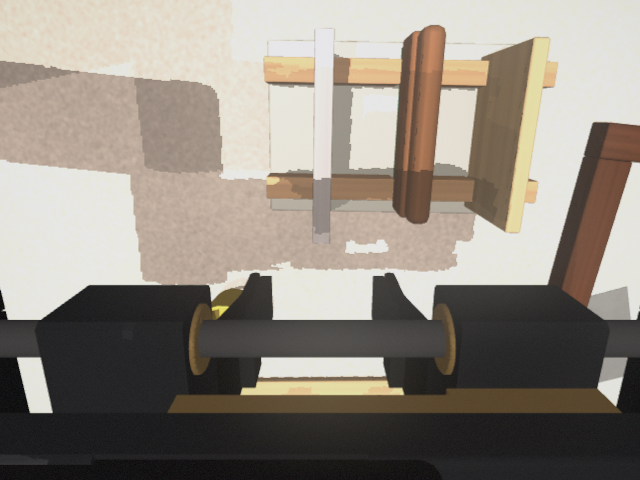

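The top face of the screen shows as a pale strip with corners at about (315,28), (334,28), (313,243) and (330,243).

```bash
python3 - <<'E'
from rig import *
from h import *
np.set_printoptions(precision=4,suppress=True)
s=read_state();w=np.load("w2.npz");k=cam(w,w["P"])
P=np.array([onz(k,p,.123)[:2] for p in((315,28),(334,28),(313,243),(330,243))])
print(P,np.linalg.norm(P[0]-P[1]),np.linalg.norm(P[0]-P[2]))
f,n=(P[0]+P[1])/2,(P[2]+P[3])/2;d=f-n;c=(f+n)/2;yaw=np.degrees(np.arctan2(-d[0],d[1]));print("centre",c,"yaw",yaw)
for z in(.20,.119): print(go(s,(*c,z),yaw))
E
```

```text
[[0.4744 0.294 ]
 [0.4877 0.2954]
 [0.4886 0.1357]
 [0.5023 0.1371]] 0.013399622125718571 0.1589495509564061
centre [0.4883 0.2155] yaw 5.207782778875522
(array([0.1905, 0.0032, 0.334 ]), array([0.0004, 0.0019, 0.0146]))
(array([0.1909, 0.0031, 0.604 ]), array([0.0004, 0.0019, 0.0146]))
```

step_arm:
  steps:
    - [0.19,0.003,0.1,0,0,0.015,0]
    - [0.19,0.003,0.2,0,0,0.015,0]
    - [0.19,0.003,0.3,0,0,0.015,0]
    - [0.19,0.003,0.4,0,0,0.015,0]
    - [0.19,0.003,0.48,0,0,0.015,0]
    - [0.19,0.003,0.56,0,0,0.015,0]
    - [0.19,0.003,0.604,0,0,0.015,0]
    - [0.19,0.003,0.604,0,0,0.015,0]

```text
time_s: 3.33
position: [0.4864, 0.215, 0.1161]
tcp_rot: [[-0.089, 0.996, -0.006], [0.996, 0.089, -0.002], [-0.001, -0.006, -1.0]]
force: [0.1, -0.0, -0.3]
opening: 0.498
grasp_force: 0.0
```

step_arm:
  steps:
    - [0,0,0,0,0,0,1]
    - [0,0,0,0,0,0,1]
    - [0,0,0,0,0,0,1]
    - [0,0,0,0,0,0,1]
    - [0,0,0,0,0,0,1]
    - [0,0,0,0,0,0,1]
    - [0,0,0,0,0,0,1]

```text
time_s: 3.92
position: [0.4875, 0.2179, 0.12]
tcp_rot: [[-0.092, 0.996, 0.001], [0.996, 0.092, 0.0], [0.0, 0.001, -1.0]]
force: [-0.8, -0.2, 5.7]
opening: 0.157
grasp_force: 30.0
```

step_arm:
  steps:
    - [0,0,-0.05,0,0,0,1]
    - [0,0,-0.1,0,0,0,1]
    - [0,0,-0.17,0,0,0,1]
    - [0,0,-0.25,0,0,0,1]
    - [0,0,-0.33,0,0,0,1]
    - [0,0,-0.42,0,0,0,1]
    - [0,0,-0.5,0,0,0,1]
    - [0,0,-0.5,0,0,0,1]

```text
time_s: 4.58
position: [0.4896, 0.2187, 0.2736]
tcp_rot: [[-0.093, 0.996, 0.01], [0.996, 0.093, 0.002], [0.001, 0.01, -1.0]]
force: [1.3, 0.5, -1.9]
opening: 0.157
grasp_force: 30.0
```

```bash
python3 - <<'E'
from rig import *
from h import *
np.set_printoptions(precision=4,suppress=True)
s=read_state();print(s['position'],s['force'],s['moment'],s['opening'])
c=capture("wrist");np.savez("w3.npz",P=pose(s),**c);cv2.imwrite("pics/w3.png",c["image"][:,:,::-1])
print(go(s,(.5862,-.1845,.27),6.8))
E
```

```text
[0.4896 0.2187 0.2736] [ 1.3479  0.5228 -1.932 ] [ 0.0635 -0.236   0.0145] 0.15715861473722909
(array([-1.368 ,  0.1953,  0.0121]), array([ 0.0124, -0.0015, -0.0325]))
```

View pics/w3.png

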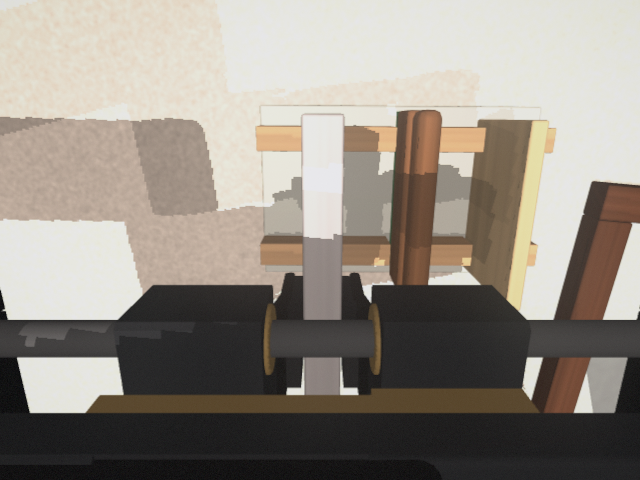

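The screen is held upright. Its far top edge is at (303–344, 114) and its sides run straight down the image to the fingers. I'll work out the offset in the hand.

```bash
python3 - <<'E'
from rig import *
from h import *
np.set_printoptions(precision=4,suppress=True)
w=np.load("w3.npz");k=cam(w,np.eye(4))
for p in((303,114),(344,114),(304,260),(342,260)): print(onz(k,p,-.003))
s=read_state();print(s['position'],s['tcp_rot'])
E
```

```text
[ 0.077  -0.0057 -0.003 ]
[ 0.077   0.0073 -0.003 ]
[ 0.0278 -0.006  -0.003 ]
[ 0.0278  0.0074 -0.003 ]
[0.4884 0.2183 0.2711] [[-0.0929  0.9957  0.0056]
 [ 0.9957  0.0929  0.0012]
 [ 0.0007  0.0057 -1.    ]]
```

step_arm:
  steps:
    - [-0.1,0.014,0,0,0,0,1]
    - [-0.2,0.028,0,0,0,-0.01,1]
    - [-0.3,0.042,0,0,0,-0.01,1]
    - [-0.4,0.056,0,0,0,-0.02,1]
    - [-0.5,0.07,0,0,0,-0.02,1]
    - [-0.6,0.084,0,0,0,-0.03,1]
    - [-0.7,0.1,0,0,0,-0.03,1]
    - [-0.75,0.107,0,0,0,-0.03,1]

```text
time_s: 5.3
position: [0.5397, -0.0063, 0.2667]
tcp_rot: [[-0.114, 0.993, -0.003], [0.993, 0.114, -0.001], [-0.001, -0.003, -1.0]]
force: [1.1, 1.1, -2.2]
opening: 0.158
grasp_force: 30.0
```

```bash
python3 - <<'E'
from rig import *
from h import *
np.set_printoptions(precision=4,suppress=True)
s=read_state();print(s['position'],s['opening'],go(s,(.5858,-.1815,.27),6.8))
E
```

```text
[ 0.5397 -0.0063  0.2667] 0.15822784041672786 (array([-0.5976,  0.0861, -0.0108]), array([-0.0041,  0.0007, -0.0057]))
```

step_arm:
  steps:
    - [-0.1,0.014,0,0,0,0,1]
    - [-0.2,0.028,0,0,0,0,1]
    - [-0.3,0.042,0,0,0,-0.005,1]
    - [-0.4,0.057,0,0,0,-0.005,1]
    - [-0.5,0.071,0,0,0,-0.005,1]
    - [-0.56,0.08,0,0,0,-0.005,1]
    - [-0.6,0.086,0,0,0,-0.005,1]
    - [-0.6,0.086,0,0,0,-0.005,1]

```text
time_s: 5.97
position: [0.5864, -0.1809, 0.2675]
tcp_rot: [[-0.117, 0.993, -0.002], [0.993, 0.117, 0.0], [0.001, -0.002, -1.0]]
force: [0.0, -0.6, -2.3]
opening: 0.157
grasp_force: 30.0
```

step_arm:
  steps:
    - [0,0,0,0,0,0,1]
    - [0,0,0,0,0,0,1]
    - [0,0,0,0,0,0,1]
    - [0,0,0,0,0,0,1]
    - [0,0,0,0,0,0,1]
    - [0,0,0,0,0,0,1]

```text
time_s: 6.47
position: [0.5864, -0.1782, 0.2694]
tcp_rot: [[-0.121, 0.993, 0.0], [0.993, 0.121, -0.0], [-0.0, 0.0, -1.0]]
force: [0.8, 0.0, -1.7]
opening: 0.158
grasp_force: 30.0
```

```bash
python3 - <<'E'
from rig import *
from h import *
np.set_printoptions(precision=4,suppress=True)
s=read_state();print(s['position'],s['tcp_rot'],s['force'],go(s,(.5858,-.1815,.27),6.8))
c=capture("wrist");np.savez("w4.npz",P=pose(s),**c)
v=c["image"][60:320,180:460,::-1];cv2.imwrite("pics/w4.png",cv2.resize(v,None,fx=2.2,fy=2.2,interpolation=cv2.INTER_CUBIC))
E
```

```text
[ 0.5864 -0.1782  0.2694] [[-0.1208  0.9927  0.0002]
 [ 0.9927  0.1208 -0.    ]
 [-0.0001  0.0002 -1.    ]] [ 0.7759  0.0306 -1.7219] (array([-0.0105, -0.0034, -0.0019]), array([0.0003, 0.0001, 0.003 ]))
```

View pics/w4.png

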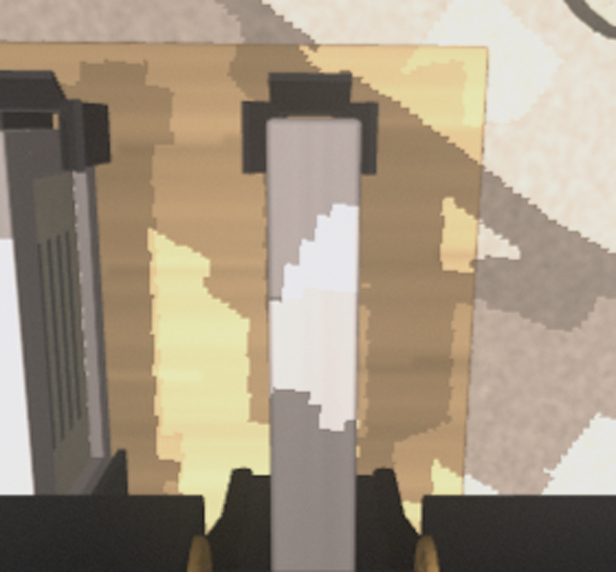

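The screen is centred over the free bay: the far channel's mouth is centred at crop x≈310 and the screen at about 313. I'll correct by about 1.5 mm in y and 3 mm in x, then lower it.

step_arm:
  steps:
    - [-0.01,-0.005,0,0,0,0,1]
    - [-0.01,-0.005,0.04,0,0,0,1]
    - [-0.01,-0.005,0.08,0,0,0,1]
    - [-0.01,-0.005,0.12,0,0,0,1]
    - [-0.01,-0.005,0.16,0,0,0,1]
    - [-0.01,-0.005,0.18,0,0,0,1]
    - [-0.01,-0.005,0.18,0,0,0,1]
    - [-0.01,-0.005,0.18,0,0,0,1]

```text
time_s: 7.18
position: [0.5854, -0.1824, 0.2151]
tcp_rot: [[-0.12, 0.993, -0.0], [0.993, 0.12, 0.0], [0.0, -0.0, -1.0]]
force: [-0.6, 0.5, -3.0]
opening: 0.158
grasp_force: 30.0
```

```bash
python3 - <<'E'
from rig import *
from h import *
s=read_state();print(s['position'],s['force'],go(s,(.5857,-.1815,.15),6.8))
E
```

```text
[ 0.58535482 -0.18238794  0.21512814] [-0.63904111  0.52013654 -2.95518321] (array([0.0028, 0.0015, 0.2171]), array([-0.0003, -0.0002,  0.0015]))
```

step_arm:
  steps:
    - [0,0,0.03,0,0,0,1]
    - [0,0,0.06,0,0,0,1]
    - [0,0,0.09,0,0,0,1]
    - [0,0,0.12,0,0,0,1]
    - [0,0,0.15,0,0,0,1]
    - [0,0,0.18,0,0,0,1]
    - [0,0,0.2,0,0,0,1]

```text
time_s: 7.77
position: [0.5848, -0.1819, 0.1535]
tcp_rot: [[-0.12, 0.993, -0.002], [0.993, 0.12, 0.001], [0.001, -0.002, -1.0]]
force: [0.0, -0.1, -2.8]
opening: 0.154
grasp_force: 30.0
```

step_arm:
  steps:
    - [0,0,0.02,0,0,0,1]
    - [0,0,0.04,0,0,0,1]
    - [0,0,0.06,0,0,0,1]
    - [0,0,0.075,0,0,0,1]
    - [0,0,0.085,0,0,0,1]
    - [0,0,0.085,0,0,0,1]
    - [0,0,0.085,0,0,0,1]

```text
time_s: 8.35
position: [0.5854, -0.1822, 0.1296]
tcp_rot: [[-0.12, 0.993, 0.0], [0.993, 0.12, 0.0], [0.0, 0.0, -1.0]]
force: [0.2, -0.7, -2.7]
opening: 0.158
grasp_force: 30.0
```

step_arm:
  steps:
    - [0,0,0.008,0,0,0,1]
    - [0,0,0.014,0,0,0,1]
    - [0,0,0.018,0,0,0,1]
    - [0,0,0.021,0,0,0,1]
    - [0,0,0.021,0,0,0,1]
    - [0,0,0.021,0,0,0,1]

```text
time_s: 8.85
position: [0.5853, -0.1822, 0.1233]
tcp_rot: [[-0.12, 0.993, -0.0], [0.993, 0.12, 0.0], [0.0, -0.0, -1.0]]
force: [-0.8, -0.5, -2.1]
opening: 0.157
grasp_force: 30.0
```

step_arm:
  steps:
    - [0,0,0.003,0,0,0,1]
    - [0,0,0.006,0,0,0,1]
    - [0,0,0.009,0,0,0,1]
    - [0,0,0.009,0,0,0,1]
    - [0,0,0.009,0,0,0,1]

```text
time_s: 9.27
position: [0.5856, -0.1821, 0.1221]
tcp_rot: [[-0.12, 0.993, 0.001], [0.993, 0.12, -0.0], [-0.0, 0.001, -1.0]]
force: [-1.3, 1.4, 5.9]
opening: 0.154
grasp_force: 30.0
```

The floor contact came at the predicted height (TCP 0.122, about 8 N). I'll let go and back straight up.

step_arm:
  steps:
    - [0,0,0,0,0,0,0]
    - [0,0,0,0,0,0,0]
    - [0,0,0,0,0,0,0]
    - [0,0,0,0,0,0,0]
    - [0,0,0,0,0,0,0]
    - [0,0,0,0,0,0,0]

```text
time_s: 9.77
position: [0.5853, -0.1823, 0.1205]
tcp_rot: [[-0.12, 0.993, -0.0], [0.993, 0.12, 0.0], [0.0, -0.0, -1.0]]
force: [-0.3, 0.5, 0.1]
opening: 0.476
grasp_force: 0.0
```

step_arm:
  steps:
    - [0,0,-0.04,0,0,0,0]
    - [0,0,-0.09,0,0,0,0]
    - [0,0,-0.16,0,0,0,0]
    - [0,0,-0.25,0,0,0,0]
    - [0,0,-0.35,0,0,0,0]
    - [0,0,-0.45,0,0,0,0]
    - [0,0,-0.5,0,0,0,0]
    - [0,0,-0.5,0,0,0,0]

```text
time_s: 10.43
position: [0.5876, -0.1833, 0.2763]
tcp_rot: [[-0.12, 0.993, 0.009], [0.993, 0.12, -0.005], [-0.006, 0.009, -1.0]]
force: [-0.2, -0.0, -0.0]
opening: 0.498
grasp_force: 0.0
```

```bash
python3 - <<'E'
from rig import *
from h import *
s=read_state();print(s['time_s'],s['position'],s['opening'],s['force'])
c=capture("wrist");a=capture("side")
v=[cv2.resize(i,(390,340),interpolation=cv2.INTER_CUBIC) for i in(c["image"][40:320,150:470,::-1],a["image"][90:230,260:420,::-1])]
cv2.imwrite("pics/w5.png",np.hstack(v))
E
```

```text
10.4333 [ 0.58760488 -0.18330689  0.27630098] 0.49795663081934405 [-0.15066836 -0.04585533 -0.00931777]
```

View pics/w5.png

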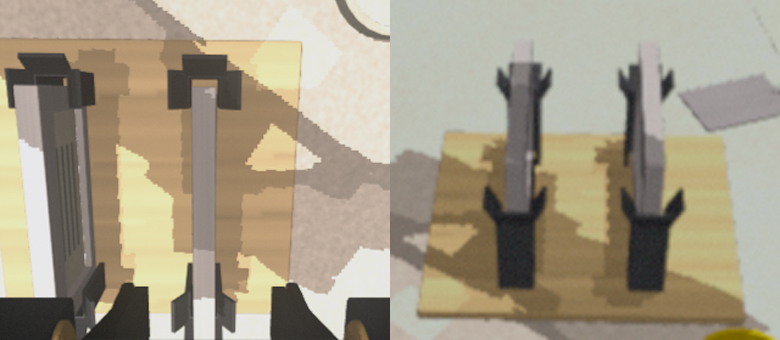

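The screen stands upright in both free-bay channels, level with the stored screen. It is centred at about x=203 in the left crop and x=522 in the right crop. The stored screen hasn't moved and the gripper is clear, so I'm handing in.

```bash
python3 -c "
from rig import *
print(hand_in())"
```

```text
the job is handed in; nothing more can be done
None
```

The screen was lifted out of the drip stand, lowered gently onto the free bay's floor and released; the stored screen stayed in place. I handed the job in at about 10.5 s, and no verdict came back.

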